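# Put away the microscope session's dishes, vials and eyepiece

### The arm

A 6-joint arm with a two-finger parallel gripper is mounted at the origin on the work surface. World frame = base frame: x ahead of the robot, y to its left, z up, the work surface at z = 0. Lengths are in m, angles in rad, forces in N, time in s.
With the tool pointing down it reaches from about 0.25 to 0.725 m from the base axis. Payload 4 kg.
Tool frame: the origin (TCP) lies midway between the tips of the shut fingers; the grasp point (between the pads) lies 19 mm behind it; z points along the fingers, y is the line along which they close (so a half turn about z gives the same grasp; the last joint's range is limited). The gripper opens to 85 mm and grips with 20 to 120 N. Pads are 22 mm wide; open, the fingers measure 114 mm over their backs; the gripper's body (76 mm by 85 mm) begins 54 mm behind the grasp point. The pads swing forward as they close: fully open they stand 13 mm farther back than shut.
Start: joints at [1.218, 0.241, 0.005, 1.335, 0, 1.571], TCP at [0.173, 0.469, 0.231] pointing down, gripper open.
Joint ranges: [-2.72, 2.72], [-1.05, 1.87], [-1.09, 1.28], [-1.99, 2.15], [-1.42, 1.44], [-3.14, 3.14]. Speed limits (rad/s): [2.79, 2.79, 3.14, 3.14, 3.14, 3.14].

### API

Orientations are given as a unit quaternion [x, y, z, w].
In Python, from workcell import bot gives the robot as it stands.
- The arm moves only by the tool play_rows, never from a script. Its argument "moves" is a list of rows, each a list of 3 entries, a list of its own where there are three numbers: the opening, from -1 (shut) to 1 (fully open), then the shift along the tool's x, y, z in cm, then the turn, a rotation vector about the tool's x, y, z in rad. A call has 1 to 12 rows; each row shifts and turns the commanded pose from where the row before left it, along the tool's axes as they then stand; what a row does not reach is not made up. A row lasts 1/12 s, in which the tool goes at most 41.7 mm and 7.16 degrees, less where a joint would pass 70% of its speed; a pose out of reach is approached as far as the arm can. A call is refused whole if a number of a shift passes 4.17 or a number of a turn 0.125, either way. A call with a gripper value outside its range is refused whole. The fingers move at their own pace and stop on an object; the grip force is fixed at half the most. Time passes only in rows, so rows that do not move let the fingers close. It gives the time, the measured TCP pose, the force and the opening at its end, in the units of the state.
- bot.get_obs(): the state, without advancing time (a new reading comes with each control period).
- bot.camera(name): name is "scene" or "top" or "wrist"; returns (picture, depth): 400x640x3 uint8, red, green, blue; 400x640 float32, m along the optical axis (not along the pixel's ray), 0 where there is no reading.
- bot.camera_info(name): a dict with "K" (3x3 intrinsics, pixels), "k1" (the pictures are not rectified: a ray, as slopes to the right and down, at radius r is drawn at 1 + k1 r^2 times it, then the intrinsics apply), "world_from_camera" (4x4, takes a point from camera to world coordinates); the wrist camera has in their place "T_tool_cam" (4x4, takes a point from camera to tool coordinates, whose origin is the TCP and whose axes are the flange's). Camera axes: x right, y up, looking along -z (the intrinsics and any distortion apply to the point x, -y, -z); pixel columns grow to the right and rows downward; lengths in m; the calibration is good to about 2 mm. A picture is of the moment at which its call begins: read the wrist's pose just before it. camera_info takes no time and is no camera call.
- bot.job_done(): hands the job in, once; it reports no verdict.
The state is a dict: "clock": time; "joint_pos": joint angles; "joint_vel": joint speeds; "tau": joint torques, N m; "eef_pos": TCP position; "tool_rot": TCP orientation; "ft_force": force on the tool from outside, world axes, zero at the start; "ft_torque": the same for the moment, N m; "grip_width": finger opening in m.
Only numpy, scipy, OpenCV 4.12 (cv2) and the standard library are available. Lean on these libraries where they do the work, as an engineer would, in place of code of your own. Each camera call takes 0.05 s, during which the arm holds its last target. There are 200 camera calls.

### The job

Clear up after the microscope session: lay the large culture dish flat in the low round steel tray with the small dish on top of it, lying wholly on the large one; stand the two vials in the white rack, one in each bay; and stand the eyepiece in the grey round cup, wide end down as it stands now. Everything ends upright and at rest, and the brown bottle and the paper tape roll are left where they are.

Things in the scene. Friction and masses are not known exactly. Their poses are not given: they have to be found in the camera images.
- dish_large: Large closed culture dish: flat pale cylinder with a tan disc (the agar) on top, diameter 60, height 16 mm, about 35 g, lying flat, loose. Origin: centre of its underside; z up.
- dish_small: Small closed culture dish: the same look, diameter 36, height 14 mm, about 15 g, lying flat, loose. Origin: centre of its underside; z up.
- vial_a: One of two identical specimen vials: pale glass cylinder with a white screw cap of the same width with a small grey disc on it, standing upright, loose. Diameter 28, height 58 mm (cap: the top 16 mm), about 45 g. Origin: centre of its underside; z up.
- vial_b: One of two identical specimen vials: pale glass cylinder with a white screw cap of the same width with a small grey disc on it, standing upright, loose. Diameter 28, height 58 mm (cap: the top 16 mm), about 45 g. Origin: centre of its underside; z up.
- eyepiece: Microscope eyepiece standing on its wide end, loose, about 90 g: grey eyecup of diameter 42 mm for the lowest 22 mm, then a bare metal barrel of diameter 30 mm up to 56 mm height, dark lens on top. Origin: centre of its underside; z up.
- dish_tray: Low round steel tray, fixed; outer diameter 92, inner diameter 84 mm; floor 4 mm, rim 8 mm above its underside. Origin: centre of its underside; z up.
- vial_rack: White open-topped rack, fixed, 56 mm along its x, 115 mm along its y, 25 mm high; walls and floor 5 mm thick. A 5 mm wall across the middle makes two equal bays, each 46 mm (x) by 50 mm (y) inside, centred at y = +27.5 and -27.5 mm. Origin: centre of its underside; z up. At yaw 0 its axes are the world's; it is turned up to 0.4 rad either way.
- eyepiece_cup: Grey round open cup, fixed; outer diameter 70, inner diameter 62, height 20 mm, floor 4 mm above its underside. Origin: centre of its underside; z up.
- reagent_bottle: Bystander: brown capped bottle, diameter 60, height 125 mm, loose. Leave alone. Origin: centre of its underside; z up.
- tape_roll: Bystander: roll of paper tape lying flat, outer diameter 68, hole 38, height 25 mm, loose. Leave alone. Origin: centre of its underside; z up.
Things that resemble listed ones, but are neither listed nor needed, are in the scene too. Leave any blue look-alike of the eyepiece alone. What is shaped like the eyepiece_cup but purple is not meant.

How it is judged:
By the outcome, as a careful person would: the job done as asked, in the order asked, and still so for the second after the job is handed in, with the robot touching nothing.
It also fails if it takes over 106 s, if anything falls off the work surface, if the arm or the gripper's body presses on something with over 40 N, if the wrist force passes 120 N, or if a joint passes its speed limit or range.

## Working session

There is one attempt and no reset: what is moved stays moved. The work goes in short steps, Python scripts to look and compute and a tool call to move; the robot and the scene stay as the last step left them, time stands still between calls to the robot, and variables do not carry over. Pictures are saved under pics/ and viewed, on a budget of 14 in all, crops included, one or two more only if the job needs it, and the job is handed in when it is done.

Besides the shell and the picture viewer there is one more tool, called after "Request:" as a command line: name --argument value ..., lists and objects as JSON in quotes. play_rows: Moves the arm, as the interface text tells. Its arguments: {"type":"object","properties":{"moves":{"type":"array"}},"required":["moves"]}

```bash
mkdir -p pics; ls; cat > h.py <<'E'
from workcell import bot
import numpy as np, cv2
def cast(info,px,z):
    K=np.array(info["K"]);T=np.array(info["world_from_camera"])
    px=np.atleast_2d(np.array(px,float))
    d=np.stack([(px[:,0]-K[0,2])/K[0,0],(px[:,1]-K[1,2])/K[1,1]],1)
    u=d.copy()
    for _ in range(20): u=d/(1+info["k1"]*(u**2).sum(1,keepdims=True))
    r=np.c_[u[:,0],-u[:,1],-np.ones(len(u))]@T[:3,:3].T
    o=T[:3,3]; return o+r*((z-o[2])/r[:,2])[:,None]
def cloud(info,dep):
    K=np.array(info["K"]);T=np.array(info["world_from_camera"])
    h,w=dep.shape;U,V=np.meshgrid(np.arange(w),np.arange(h))
    d=np.stack([(U-K[0,2])/K[0,0],(V-K[1,2])/K[1,1]],-1);u=d.copy()
    for _ in range(20): u=d/(1+info["k1"]*(u**2).sum(-1,keepdims=True))
    p=np.stack([u[...,0]*dep,-u[...,1]*dep,-dep],-1)
    return p@T[:3,:3].T+T[:3,3]
E
python3 - <<'E'
from h import *
for n in ["top","scene"]:
    im,d=bot.camera(n); i=bot.camera_info(n)
    np.savez(f"{n}.npz",im=im,d=d); cv2.imwrite(f"pics/{n}0.png",im[...,::-1]); print(n,i)
print(bot.camera_info("wrist"),bot.get_obs())
E
```

```text
pics
top {'K': array([[493.56312532,   0.        , 323.39377211],
       [  0.        , 493.56312532, 202.19697558],
       [  0.        ,   0.        ,   1.        ]]), 'k1': -0.15493324370749093, 'world_from_camera': array([[-2.23270243e-02,  9.87596317e-01, -1.55418847e-01,
         3.83083759e-01],
       [-9.99748152e-01, -2.24079252e-02,  1.23161967e-03,
         1.03121273e-02],
       [-2.26627085e-03,  1.55407204e-01,  9.87847896e-01,
         1.29911336e+00],
       [ 0.00000000e+00,  0.00000000e+00,  0.00000000e+00,
         1.00000000e+00]])}
scene {'K': array([[401.74459314,   0.        , 317.07907888],
       [  0.        , 401.74459314, 201.95199373],
       [  0.        ,   0.        ,   1.        ]]), 'k1': -0.04115160911084906, 'world_from_camera': array([[ 0.34957372, -0.72542207,  0.59292583,  1.17348073],
       [ 0.93690212,  0.26826187, -0.2241651 , -0.20701089],
       [ 0.00355492,  0.63387569,  0.77342677,  0.79939251],
       [ 0.        ,  0.        ,  0.        ,  1.        ]])}
{'K': array([[340.84893214,   0.        , 321.52693055],
       [  0.        
[... 447 characters left out ...]
   1.00000000e+00]])} {'clock': 0.1, 'joint_pos': array([ 1.21800335e+00,  2.41322480e-01,  3.82907661e-03,  1.33519596e+00,
       -1.52066759e-05,  1.57080033e+00]), 'joint_vel': array([-0.00014014, -0.0031945 ,  0.00449121,  0.00076018,  0.00062606,
        0.0009557 ]), 'tau': array([ 3.65200094e-04, -3.73138154e+01,  2.53009200e+01,  1.08566732e-02,
        6.14545726e-06, -9.45156785e-06]), 'eef_pos': array([0.17256448, 0.46866115, 0.23049815]), 'tool_rot': array([ 1.75485008e-01,  9.84481648e-01, -9.33163437e-04, -1.58610456e-04]), 'ft_force': array([ 0.5539059 , -0.3187582 ,  0.13853778]), 'ft_torque': array([-0.04710893,  0.06075177, -0.04514363]), 'grip_width': 0.08539841000128434}
```

View pics/top0.png

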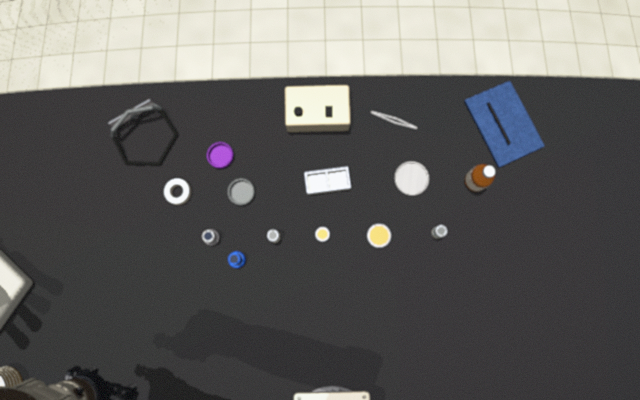

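View pics/scene0.png

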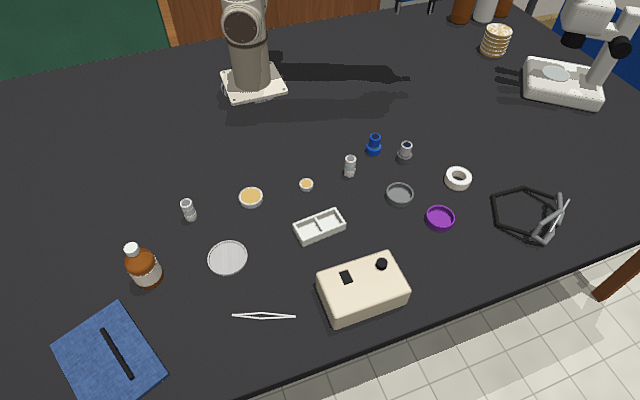

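Top view: eyepiece (210,237), blue decoy (236,260), vials (273,236) and (440,231), small dish (322,234), large dish (379,236). Targets: tray (411,178), rack (328,180), grey cup (241,192); the purple cup at (220,155) is not meant. Bystanders: tape (177,191), bottle (481,177).

```bash
python3 - <<'E'
from h import *
P={"top":dict(eye=(210,237),blue=(236,260),v1=(273,236),v2=(440,231),small=(322,234),large=(379,236),tray=(411,178),rack=(328,180),cup=(241,192),tape=(177,191),bottle=(481,177)),
"scene":dict(eye=(406,151),blue=(374,145),v1=(350,166),v2=(188,210),small=(306,184),large=(251,197),tray=(227,257),rack=(320,226),cup=(399,193),tape=(458,178))}
H=dict(eye=.056,v1=.058,v2=.058,small=.014,large=.016,tray=.008,rack=.025,cup=.020,tape=.025,bottle=.125,blue=.056)
for n in P:
    z=np.load(n+".npz");im=z["im"];i=bot.camera_info(n);C=cloud(i,z["d"])
    for k,p in P[n].items():
        c0=cast(i,[p],H[k])[0]
        dd=np.hypot(C[...,0]-c0[0],C[...,1]-c0[1])
        hi=(dd<.075)&(C[...,2]>H[k]*.75 if H[k]>.012 else C[...,2]>.003)
        lab,L=cv2.connectedComponents(hi.astype(np.uint8))
        q=C[hi][:,:]
        if len(q)<5: print(n,k,"few",c0); continue
        if k=="rack":
            r=cv2.minAreaRect((q[:,:2]*1000).astype(np.float32)); print(n,k,r)
        else:
            (cx,cy),r=cv2.minEnclosingCircle((q[:,:2]*1000).astype(np.float32))
            print(n,k,len(q),"seed",(c0*1000).round(),"circ",round(cx),round(cy),"r",round(r,1),"ztop",np.percentile(q[:,2],90).round(4))
t=cv2.imread("pics/top0.png")[140:280,150:500]; cv2.imwrite("pics/topcrop.png",cv2.resize(t,(800,320),interpolation=2))
E
```

```text
top eye 138 seed [496. 299.  56.] circ 478 280 r 48.5 ztop 0.0588
top blue 107 seed [436. 232.  56.] circ 440 238 r 15.0 ztop 0.0592
top v1 99 seed [495. 138.  58.] circ 497 140 r 13.9 ztop 0.0601
top v2 108 seed [ 497. -286.   58.] circ 499 -288 r 14.4 ztop 0.0615
top small 125 seed [501.  14.  14.] circ 501 13 r 17.6 ztop 0.0177
top large 387 seed [ 492. -134.   16.] circ 493 -134 r 30.0 ztop 0.0191
top tray 659 seed [ 647. -228.    8.] circ 646 -228 r 74.6 ztop 0.0086
top rack ((642.7466430664062, -2.6698226928710938), (57.10624694824219, 114.84722900390625), 6.079090595245361)
top cup 129 seed [617. 226.  20.] circ 618 229 r 35.5 ztop 0.0224
top tape 355 seed [623. 398.  25.] circ 624 400 r 35.6 ztop 0.0278
top bottle 197 seed [ 622. -381.  125.] circ 637 -402 r 20.9 ztop 0.1261
scene eye 110 seed [521. 294.  56.] circ 501 305 r 16.3 ztop 0.0588
scene blue 114 seed [470. 223.  56.] circ 492 224 r 70.0 ztop 0.0589
scene v1 100 seed [522. 129.  58.] circ 500 142 r 15.6 ztop 0.0622
scene v2 135 seed [ 523. -286.   58.] circ 499 -289 r 14.9 ztop 0.0618
scene small 132 seed [504.  15.  14.] circ 502 17 r 18.9 ztop 0.0189
scene large 362 seed [ 499. -132.   16.] circ 495 -133 r 31.1 ztop 0.0208
scene tray 1486 seed [ 648. -228.    8.] circ 648 -229 r 74.7 ztop 0.0091
scene rack ((643.8890380859375, -0.23765182495117188), (58.71211624145508, 115.87918853759766), 5.95933198928833)
scene cup 187 seed [621. 226.  20.] circ 620 227 r 36.7 ztop 0.0235
scene tape 322 seed [632. 395.  25.] circ 626 401 r 35.3 ztop 0.0275
```

View pics/topcrop.png

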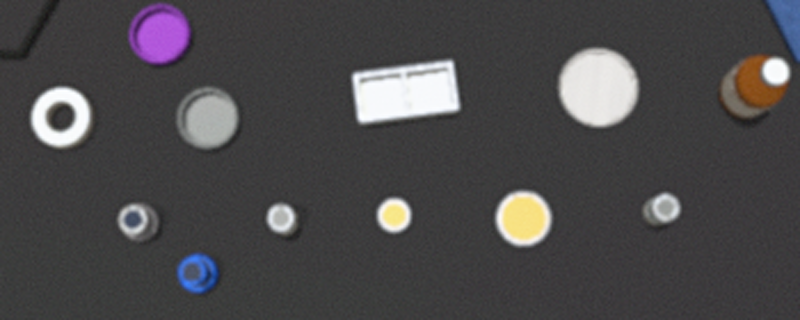

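The crop confirms the grey eyepiece (138,220) against its blue look-alike (197,272), and the grey cup (207,118) against the purple one (160,33). The two views agree to about 3 mm. I'll turn the tool to world axes first (tool y to +x, tool x to +y).

Request:
play_rows --moves '[[1, [0, 0, 0], [0, 0, 0.122]], [1, [0, 0, 0], [0, 0, 0.122]], [1, [0, 0, 0], [0, 0, 0.122]], [1, [0, 0, 0], [0, 0, 0.122]], [1, [0, 0, 0], [0, 0, 0.122]], [1, [0, 0, 0], [0, 0, 0.122]], [1, [0, 0, 0], [0, 0, 0.122]], [1, [0, 0, 0], [0, 0, 0.122]], [1, [0, 0, 0], [0, 0, 0.122]], [1, [0, 0, 0], [0, 0, 0.122]]]'

```text
clock: 0.93
eef_pos: [0.1726, 0.4689, 0.2308]
tool_rot: [0.71, 0.704, -0.001, 0.0]
ft_force: [-0.3, -0.0, -0.0]
grip_width: 0.0856
```

Request:
play_rows --moves '[[1, [-3.3, 1.8, 0], [0, 0, 0]], [1, [-3.3, 1.8, 0], [0, 0, 0]], [1, [-3.3, 1.8, 0], [0, 0, 0]], [1, [-3.3, 1.8, 0], [0, 0, 0]], [1, [-3.3, 1.8, 0], [0, 0, 0]], [1, [-3.3, 1.8, 0], [0, 0, 0]], [1, [-3.3, 1.8, 0], [0, 0, 0]], [1, [-3.3, 1.8, 0], [0, 0, 0]], [1, [-3.3, 1.8, 0], [0, 0, 0]]]'

```text
clock: 1.68
eef_pos: [0.3343, 0.1701, 0.2311]
tool_rot: [0.708, 0.707, -0.0, -0.0]
ft_force: [1.4, 0.5, 0.9]
grip_width: 0.0854
```

Request:
play_rows --moves '[[1, [-3.4, 1.8, 1], [0, 0, 0]], [1, [-3.4, 1.8, 1], [0, 0, 0]], [1, [-3.4, 1.8, 1], [0, 0, 0]], [1, [-3.4, 1.8, 1], [0, 0, 0]], [1, [-3.4, 1.8, 1], [0, 0, 0]], [1, [-3.4, 1.8, 1], [0, 0, 0]], [1, [-3.4, 1.8, 1], [0, 0, 0]], [1, [-3.4, 1.8, 1], [0, 0, 0]], [1, [-3.2, 1.6, 1], [0, 0, 0]], [1, [0, 0, 0], [0, 0, 0]]]'

```text
clock: 2.52
eef_pos: [0.4948, -0.1375, 0.1385]
tool_rot: [0.71, 0.704, -0.001, 0.0]
ft_force: [0.4, -0.4, 0.2]
grip_width: 0.0851
```

```bash
cat >> h.py <<'E'
from scipy.spatial.transform import Rotation as R
def wrist(name=None):
    o=bot.get_obs(); im,d=bot.camera("wrist"); i=dict(bot.camera_info("wrist"))
    T=np.eye(4);T[:3,:3]=R.from_quat(o["tool_rot"]).as_matrix();T[:3,3]=o["eef_pos"]
    i["world_from_camera"]=T@np.array(i["T_tool_cam"])
    if name: cv2.imwrite(f"pics/{name}.png",im[...,::-1])
    print("tcp",o["eef_pos"].round(4),"clk",o["clock"],"w",o["grip_width"].round(4))
    return im,d,i,cloud(i,d)
def circ(C,d,xy,rad,zlo,zhi=9):
    m=(d>0)&(np.hypot(C[...,0]-xy[0],C[...,1]-xy[1])<rad)&(C[...,2]>zlo)&(C[...,2]<zhi)
    q=C[m]
    if len(q)<5: print("few");return
    (x,y),r=cv2.minEnclosingCircle((q[:,:2]*1000).astype(np.float32))
    print(len(q),"centre",round(x,1),round(y,1),"r",round(r,1),"mid",((np.percentile(q,1,0)+np.percentile(q,99,0))/2*1000).round(1),"z10/90",np.percentile(q[:,2],[10,90]).round(4))
E
python3 - <<'E'
from h import *
im,d,i,C=wrist("w1")
circ(C,d,(.494,-.134),.045,.010,.025)
circ(C,d,(.647,-.228),.07,.0055,.025)
E
```

```text
Traceback (most recent call last):
  File "h.py", line 24, in wrist
    print("tcp",o["eef_pos"].round(4),"clk",o["clock"],"w",o["grip_width"].round(4))
                                                           ^^^^^^^^^^^^^^^^^^^^^
AttributeError: 'float' object has no attribute 'round'
```

View pics/w1.png

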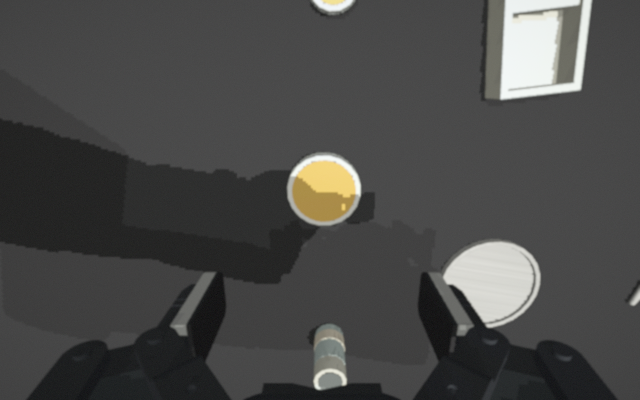

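```bash
sed -i 's/o\["grip_width"\].round(4)/round(o["grip_width"],4)/' h.py
python3 - <<'E'
from h import *
im,d,i,C=wrist()
circ(C,d,(.494,-.134),.045,.010,.025)
circ(C,d,(.647,-.228),.06,.0055,.025)
E
```

```text
tcp [ 0.4934 -0.135   0.1392] clk 2.5667 w 0.0856
4038 centre 495.2 -134.4 r 30.2 mid [ 495.3 -133.8   15.6] z10/90 [0.016  0.0179]
1247 centre 648.5 -230.0 r 46.7 mid [ 649.  -228.8    7.6] z10/90 [0.0057 0.0089]
```

Request:
play_rows --moves '[[1, [0, 0.1, 2.8], [0, 0, 0]], [1, [0, 0, 2.8], [0, 0, 0]], [1, [0, 0, 2.8], [0, 0, 0]], [1, [0, 0, 2.8], [0, 0, 0]], [1, [0, 0, 2.5], [0, 0, 0]], [1, [0, 0, 0], [0, 0, 0]], [1, [0, 0, 0], [0, 0, 0]]]'

```text
clock: 3.2
eef_pos: [0.4929, -0.1309, 0.0038]
tool_rot: [0.707, 0.707, -0.001, -0.002]
ft_force: [-0.0, -0.1, -0.0]
grip_width: 0.0856
```

Request:
play_rows --moves '[[-1, [0, 0, 0.1], [0, 0, 0]], [-1, [0, 0, 0], [0, 0, 0]], [-1, [0, 0, 0], [0, 0, 0]], [-1, [0, 0, 0], [0, 0, 0]], [-1, [0, 0, 0], [0, 0, 0]], [-1, [0, 0, 0], [0, 0, 0]], [-1, [0, 0, 0], [0, 0, 0]], [-1, [0, 0, 0], [0, 0, 0]]]'

```text
clock: 3.87
eef_pos: [0.4964, -0.1326, 0.0062]
tool_rot: [0.708, 0.706, 0.001, 0.002]
ft_force: [-1.2, 1.8, 7.5]
grip_width: 0.0566
```

Request:
play_rows --moves '[[-1, [0, 0, -1.5], [0, 0, 0]], [-1, [0, 0, -2.5], [0, 0, 0]], [-1, [0, 0, -2], [0, 0, 0]], [-1, [0, 0, 0], [0, 0, 0]]]'

```text
clock: 4.2
eef_pos: [0.4986, -0.1335, 0.069]
tool_rot: [0.708, 0.706, 0.003, 0.005]
ft_force: [1.1, -0.2, -0.1]
grip_width: 0.0565
```

```bash
python3 - <<'E'
from h import *
im,d,i,C=wrist("w2")
t=bot.get_obs()["eef_pos"];print(t)
circ(C,d,t[:2],.045,.05,.10)
circ(C,d,(.647,-.228),.06,.0055,.025)
E
```

```text
tcp [ 0.4986 -0.1335  0.069 ] clk 4.2 w 0.0565
[ 0.49754104 -0.13322936  0.06709681]
15579 centre 497.4 -128.0 r 42.2 mid [ 497.5 -134.3   82.5] z10/90 [0.0785 0.0885]
1538 centre 648.2 -229.8 r 46.8 mid [ 649.2 -221.4    7.6] z10/90 [0.0058 0.0089]
```

View pics/w2.png

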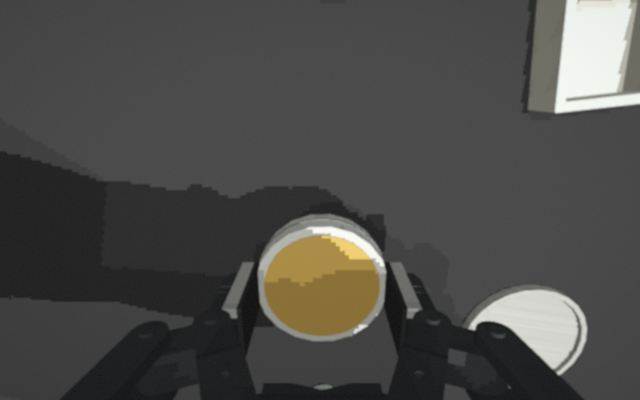

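```bash
python3 - <<'E'
from h import *
im,d,i,C=wrist()
hsv=cv2.cvtColor(im,cv2.COLOR_RGB2HSV)
m=(hsv[...,0]>12)&(hsv[...,0]<32)&(hsv[...,1]>90)&(d>0)&(C[...,2]>.04)
q=C[m];A=np.c_[q[:,:2]-q[:,:2].mean(0),np.ones(len(q))]
print(np.linalg.lstsq(A,q[:,2],rcond=None)[0],len(q)); circ(C,m*d,q.mean(0)[:2],.05,.04)
for k in range(4): print(bot.get_obs()["eef_pos"].round(4),bot.get_obs()["grip_width"])
# finger tips: dark points nearby
t=bot.get_obs()["eef_pos"]
f=(d>0)&(abs(C[...,1]-t[1])<.012)&(abs(C[...,0]-t[0])>.026)&(abs(C[...,0]-t[0])<.06)&(C[...,2]>.03)
q=C[f]
for s in (-1,1):
    p=q[(q[:,0]-t[0])*s>0]; print(s,len(p),np.percentile(p,[1,50,99],axis=0).round(4).tolist())
E
```

```text
tcp [ 0.4975 -0.1332  0.0671] clk 4.25 w 0.0565
[0.00311047 0.00032297 0.07794297] 8914
8914 centre 496.5 -135.4 r 26.3 mid [ 496.5 -135.1   77.9] z10/90 [0.0772 0.0786]
[ 0.4961 -0.1328  0.0654] 0.05664834969334769
[ 0.4961 -0.1328  0.0654] 0.05664834969334769
[ 0.4961 -0.1328  0.0654] 0.05664834969334769
[ 0.4961 -0.1328  0.0654] 0.05664834969334769
-1 10380 [[0.4364, -0.1432, 0.0768], [0.4504, -0.1236, 0.1253], [0.4694, -0.1211, 0.1458]]
1 10548 [[0.5228, -0.1433, 0.077], [0.5417, -0.1239, 0.1258], [0.5557, -0.1212, 0.1467]]
```

Request:
play_rows --moves '[[-1, [-1.4, 2, 0], [0, 0, 0]], [-1, [-2, 3.3, 0], [0, 0, 0]], [-1, [-2, 3.3, 0], [0, 0, 0]], [-1, [-2, 3.3, 0], [0, 0, 0]], [-1, [-2, 3.2, 0], [0, 0, 0]], [-1, [0, 0, 2], [0, 0, 0]], [-1, [0, 0, 1], [0, 0, 0]], [-1, [0, 0, 0], [0, 0, 0]]]'

```text
clock: 4.97
eef_pos: [0.6418, -0.2256, 0.0281]
tool_rot: [0.708, 0.706, -0.002, -0.004]
ft_force: [-1.5, 0.1, -1.1]
grip_width: 0.0564
```

```bash
python3 - <<'E'
from h import *
im,d,i,C=wrist("w3")
hsv=cv2.cvtColor(im,cv2.COLOR_RGB2HSV)
m=(hsv[...,0]>12)&(hsv[...,0]<32)&(hsv[...,1]>90)&(d>0)&(C[...,2]>.02)
circ(C,m*d,bot.get_obs()["eef_pos"][:2],.05,.02)
m=(d>0)&(np.hypot(C[...,0]-.648,C[...,1]+.229)<.055)&(C[...,2]>.0055)&(C[...,2]<.012)
q=C[m]; A=np.c_[2*q[:,:2],np.ones(len(q))]
# robust outer edge fit: keep points then circle LSQ
for r in range(5):
    s=np.linalg.lstsq(A,(q[:,:2]**2).sum(1),rcond=None)[0]; c=s[:2]; rr=np.sqrt(s[2]+c@c)
    e=abs(np.hypot(*(q[:,:2]-c).T)-.044); k=e<max(.004,np.percentile(e,80)); q=q[k];A=A[k]
print("tray",c,rr,len(q))
E
```

```text
tcp [ 0.6418 -0.2256  0.0281] clk 4.9667 w 0.0564
8557 centre 640.9 -228.0 r 26.0 mid [ 640.9 -227.8   38.9] z10/90 [0.0382 0.0396]
tray [ 0.64819664 -0.22952933] 0.043415831361525895 2413
```

View pics/w3.png

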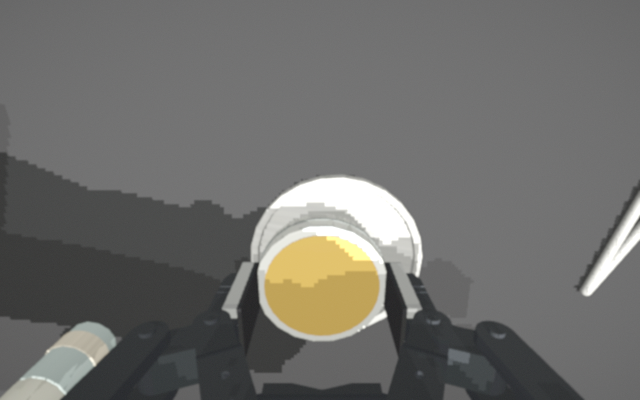

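Request:
play_rows --moves '[[-1, [-0.15, 0.7, 0], [0, 0, 0]], [-1, [0, 0, 1], [0, 0, 0]], [-1, [0, 0, 0.5], [0, 0, 0]], [-1, [0, 0, 0.25], [0, 0, 0]], [-1, [0, 0, 0], [0, 0, 0]]]'

```text
clock: 5.43
eef_pos: [0.6508, -0.2276, 0.0147]
tool_rot: [0.708, 0.706, -0.001, -0.001]
ft_force: [-0.2, -0.5, -0.2]
grip_width: 0.0569
```

```bash
python3 - <<'E'
from h import *
im,d,i,C=wrist()
hsv=cv2.cvtColor(im,cv2.COLOR_RGB2HSV)
m=(hsv[...,0]>12)&(hsv[...,0]<32)&(hsv[...,1]>90)&(d>0)&(C[...,2]>.01)
circ(C,m*d,bot.get_obs()["eef_pos"][:2],.05,.01); print(bot.get_obs()["ft_force"])
E
```

```text
tcp [ 0.6508 -0.2276  0.0147] clk 5.4333 w 0.0569
8672 centre 649.8 -229.9 r 26.0 mid [ 649.9 -229.7   25.5] z10/90 [0.0248 0.0262]
[ 0.36149315 -0.52272691  0.33452824]
```

```bash
cat >> h.py <<'E'
def wristz(name=None):
    im,d,i,C=wrist(name)
    m=(d>0)&(abs(C[...,2])<.012)&(np.array(im).max(2)<110)
    b=np.median(C[...,2][m]); print("table bias",b.round(4),m.sum()); C=C.copy(); C[...,2]-=b
    return im,d,i,C
def agar(im,d,C,zlo=.008):
    hsv=cv2.cvtColor(im,cv2.COLOR_RGB2HSV)
    return d*((hsv[...,0]>12)&(hsv[...,0]<32)&(hsv[...,1]>90)&(C[...,2]>zlo))
E
python3 - <<'E'
from h import *
im,d,i,C=wristz()
circ(C,agar(im,d,C),bot.get_obs()["eef_pos"][:2],.05,.01)
circ(C,d,(.648,-.2295),.055,.005,.011)
E
```

```text
tcp [ 0.6514 -0.2278  0.0153] clk 5.4833 w 0.0569
table bias 0.0006 70379
8683 centre 650.4 -229.9 r 26.3 mid [ 650.4 -229.9   25.5] z10/90 [0.0248 0.0262]
3552 centre 647.9 -230.3 r 46.5 mid [ 648.1 -229.6    7.7] z10/90 [0.0057 0.0086]
```

Request:
play_rows --moves '[[-1, [0, -0.2, 0.3], [0, 0, 0]], [-1, [0, 0, 0.2], [0, 0, 0]], [-1, [0, 0, 0], [0, 0, 0]], [-1, [0, 0, 0], [0, 0, 0]]]'

```text
clock: 5.87
eef_pos: [0.6502, -0.2283, 0.0108]
tool_rot: [0.708, 0.706, -0.0, -0.0]
ft_force: [-0.3, 0.8, -0.8]
grip_width: 0.0564
```

```bash
python3 - <<'E'
from h import *
im,d,i,C=wristz()
circ(C,agar(im,d,C),bot.get_obs()["eef_pos"][:2],.05,.01)
print(bot.get_obs()["ft_force"])
E
```

```text
tcp [ 0.6502 -0.2283  0.0108] clk 5.8667 w 0.0564
table bias 0.0006 75228
8724 centre 649.1 -230.9 r 26.3 mid [ 649.3 -230.4   20.9] z10/90 [0.0202 0.0217]
[ 0.45755061 -0.42331664  0.13566208]
```

Request:
play_rows --moves '[[-1, [0, 0, 0.05], [0, 0, 0]], [0.6, [0, 0, 0], [0, 0, 0]], [0.8, [0, 0, 0], [0, 0, 0]], [0.8, [0, 0, 0], [0, 0, 0]], [0.8, [0, 0, 0], [0, 0, 0]], [0.8, [0, 0, 0], [0, 0, 0]], [0.8, [0, 0, -1], [0, 0, 0]], [0.8, [0, 0, -3.2], [0, 0, 0]], [0.8, [0, 0, -3.2], [0, 0, 0]], [0.8, [0, 0, -3.2], [0, 0, 0]], [0.8, [0, 0, 0], [0, 0, 0]]]'

```text
clock: 6.83
eef_pos: [0.6548, -0.2298, 0.1261]
tool_rot: [0.708, 0.706, 0.003, 0.007]
ft_force: [0.9, -0.8, 1.6]
grip_width: 0.0767
```

```bash
python3 - <<'E'
from h import *
im,d,i,C=wristz("w4")
circ(C,agar(im,d,C),(.648,-.23),.05,.01)
circ(C,d,(.648,-.2295),.055,.005,.011)
E
```

```text
tcp [ 0.6548 -0.2298  0.1261] clk 6.8333 w 0.0767
table bias 0.0006 53294
2201 centre 649.2 -230.8 r 25.3 mid [ 649.1 -234.4   20.5] z10/90 [0.0197 0.0213]
2016 centre 648.2 -230.2 r 46.0 mid [ 648.2 -229.9    7.2] z10/90 [0.0054 0.0086]
```

Request:
play_rows --moves '[[0.5, [3, -1.8, 0], [0, 0, 0]], [0.5, [3.5, -2.15, 0], [0, 0, 0]], [0.5, [3.5, -2.15, 0], [0, 0, 0]], [0.5, [3.5, -2.15, 0], [0, 0, 0]], [0.5, [3.5, -2.15, 0], [0, 0, 0]], [0.5, [3.5, -2.15, 0], [0, 0, 0]], [0.5, [3.5, -2.15, 0], [0, 0, 0]], [0.5, [0, 0, 0], [0, 0, 0]], [0.5, [0, 0, 0], [0, 0, 0]]]'

```text
clock: 7.63
eef_pos: [0.5021, 0.0138, 0.1161]
tool_rot: [0.706, 0.708, -0.001, -0.0]
ft_force: [0.5, -0.3, -0.2]
grip_width: 0.0643
```

```bash
python3 - <<'E'
from h import *
im,d,i,C=wristz()
circ(C,d,(.502,.015),.035,.009,.025)
print(bot.get_obs()["eef_pos"],R.from_quat(bot.get_obs()["tool_rot"]).as_matrix().round(3))
E
```

```text
tcp [0.5021 0.0138 0.1161] clk 7.6333 w 0.0643
table bias 0.0005 207159
1667 centre 502.5 13.4 r 17.9 mid [502.5  13.9  13.2] z10/90 [0.0132 0.0152]
[0.50346642 0.01270881 0.11633591] [[-0.  1.  0.]
 [ 1.  0. -0.]
 [-0.  0. -1.]]
```

Request:
play_rows --moves '[[0.5, [0, 0, 3], [0, 0, 0]], [0.5, [0, 0, 3], [0, 0, 0]], [0.5, [0, 0, 3], [0, 0, 0]], [0.5, [0, 0, 1.6], [0, 0, 0]], [0.5, [0, 0, 0.5], [0, 0, 0]], [0.5, [0, 0, 0], [0, 0, 0]], [-1, [0, 0, 0], [0, 0, 0]], [-1, [0, 0, 0], [0, 0, 0]], [-1, [0, 0, 0], [0, 0, 0]], [-1, [0, 0, 0], [0, 0, 0]], [-1, [0, 0, 0], [0, 0, 0]], [-1, [0, 0, 0], [0, 0, 0]]]'

```text
clock: 8.68
eef_pos: [0.5057, 0.0117, 0.0072]
tool_rot: [0.708, 0.706, 0.001, 0.002]
ft_force: [-1.3, -1.6, 6.5]
grip_width: 0.0324
```

Request:
play_rows --moves '[[-1, [0, 0, 0], [0, 0, 0]], [-1, [0, 0, -1.5], [0, 0, 0]], [-1, [0, 0, -2.5], [0, 0, 0]], [-1, [0, 0, -2], [0, 0, 0]], [-1, [0, 0, 0], [0, 0, 0]]]'

```text
clock: 9.1
eef_pos: [0.5073, 0.0123, 0.0699]
tool_rot: [0.708, 0.706, 0.003, 0.003]
ft_force: [0.6, 0.1, -0.5]
grip_width: 0.0324
```

```bash
python3 - <<'E'
from h import *
im,d,i,C=wristz("w5")
m=agar(im,d,C,.04); circ(C,m,(.502,.0135),.035,.04)
q=C[(m>0)];A=np.c_[q[:,:2]-q[:,:2].mean(0),np.ones(len(q))];print(np.linalg.lstsq(A,q[:,2],rcond=None)[0])
E
```

```text
tcp [0.5073 0.0123 0.0699] clk 9.1 w 0.0324
table bias 0.0005 199114
2510 centre 506.4 13.9 r 14.2 mid [506.4  14.   77.2] z10/90 [0.0765 0.0779]
[0.00340116 0.0041714  0.07718581]
```

Request:
play_rows --moves '[[-1, [-2.4, 1.2, 0], [0, 0, 0]], [-1, [-3.5, 2, 0], [0, 0, 0]], [-1, [-3.7, 2.2, 0], [0, 0, 0]], [-1, [-3.7, 2.2, 0], [0, 0, 0]], [-1, [-3.7, 2.2, 0], [0, 0, 0]], [-1, [-3.7, 2.2, 0], [0, 0, 0]], [-1, [-3.7, 2.2, 0], [0, 0, 0]], [-1, [0, 0, 0], [0, 0, 0]], [-1, [0, 0, 0], [0, 0, 0]]]'

```text
clock: 9.9
eef_pos: [0.6414, -0.2283, 0.0626]
tool_rot: [0.709, 0.705, -0.0, -0.001]
ft_force: [-0.4, -0.0, 0.6]
grip_width: 0.0324
```

```bash
python3 - <<'E'
from h import *
im,d,i,C=wristz("w6")
m=agar(im,d,C,.008);t=bot.get_obs()["eef_pos"][:2]
circ(C,m,t,.035,.05); circ(C,d,(.649,-.2307),.06,.014,.03); circ(C,d,(.648,-.2295),.055,.005,.011)
E
```

```text
tcp [ 0.6414 -0.2283  0.0626] clk 9.9 w 0.0324
table bias 0.0006 55754
2475 centre 642.9 -225.2 r 16.5 mid [ 640.6 -226.7   69.8] z10/90 [0.0691 0.0705]
4359 centre 649.4 -229.9 r 29.9 mid [ 649.4 -221.8   18.3] z10/90 [0.0192 0.0212]
2324 centre 648.2 -230.1 r 46.0 mid [ 648.1 -220.7    7.3] z10/90 [0.0055 0.0086]
```

View pics/w6.png

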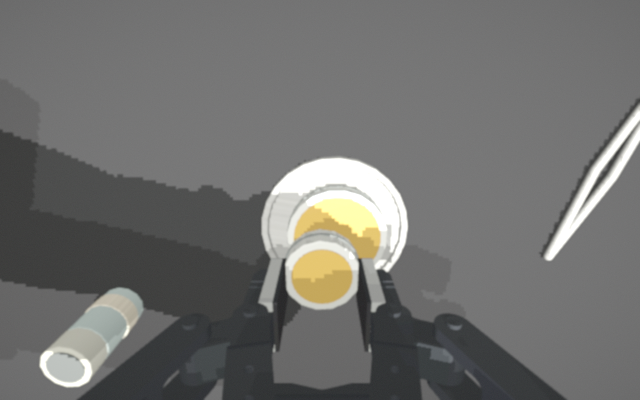

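Request:
play_rows --moves '[[-1, [-0.3, 0.85, 0], [0, 0, 0]], [-1, [0, 0, 1.5], [0, 0, 0]], [-1, [0, 0, 1.2], [0, 0, 0]], [-1, [0, 0, 0.4], [0, 0, 0]], [-1, [0, 0, 0], [0, 0, 0]], [-1, [0, 0, 0], [0, 0, 0]]]'

```text
clock: 10.45
eef_pos: [0.6495, -0.2283, 0.0339]
tool_rot: [0.707, 0.707, -0.0, -0.001]
ft_force: [0.4, 0.8, 0.5]
grip_width: 0.0326
```

```bash
python3 - <<'E'
from h import *
im,d,i,C=wristz("w7")
m=agar(im,d,C,.008);t=bot.get_obs()["eef_pos"][:2]
circ(C,m,t,.018,.025); circ(C,d,(.649,-.2307),.06,.014,.024); print(bot.get_obs()["ft_force"])
E
```

```text
tcp [ 0.6495 -0.2283  0.0339] clk 10.45 w 0.0326
table bias 0.0006 51888
2483 centre 651.4 -228.2 r 16.7 mid [ 648.7 -226.6   41.1] z10/90 [0.0403 0.0418]
3605 centre 649.0 -230.5 r 30.5 mid [ 649.5 -229.6   18.1] z10/90 [0.0188 0.021 ]
[ 1.01965639 -0.49276749  0.00874833]
```

Request:
play_rows --moves '[[-1, [-0.3, 0, 0.3], [0, 0, 0]], [-1, [0, 0, 0.3], [0, 0, 0]], [-1, [0, 0, 0], [0, 0, 0]], [-1, [0, 0, 0], [0, 0, 0]]]'

```text
clock: 10.83
eef_pos: [0.6502, -0.2325, 0.0282]
tool_rot: [0.708, 0.706, -0.0, -0.0]
ft_force: [-0.1, -1.3, 0.5]
grip_width: 0.0326
```

```bash
python3 - <<'E'
from h import *
im,d,i,C=wristz()
m=agar(im,d,C,.008);t=bot.get_obs()["eef_pos"][:2]
circ(C,m,t,.018,.025); print(bot.get_obs()["ft_force"])
E
```

```text
tcp [ 0.6502 -0.2325  0.0282] clk 10.8333 w 0.0326
table bias 0.0006 59622
2481 centre 651.9 -232.0 r 16.5 mid [ 649.2 -230.8   35.4] z10/90 [0.0347 0.0361]
[-0.34620746 -0.03409406 -0.3849068 ]
```

Request:
play_rows --moves '[[-1, [0, 0, 0.07], [0, 0, 0]], [0, [0, 0, 0], [0, 0, 0]], [0.3, [0, 0, 0], [0, 0, 0]], [0.3, [0, 0, 0], [0, 0, 0]], [0.3, [0, 0, 0], [0, 0, 0]], [0.3, [0, 0, -1], [0, 0, 0]], [0.3, [0, 0, -3.2], [0, 0, 0]], [0.3, [0, 0, -3.2], [0, 0, 0]], [0.3, [0, 0, -3.2], [0, 0, 0]], [0.3, [0, 0, 0], [0, 0, 0]]]'

```text
clock: 11.72
eef_pos: [0.6546, -0.2338, 0.1434]
tool_rot: [0.708, 0.706, 0.003, 0.007]
ft_force: [2.8, 0.3, 2.4]
grip_width: 0.0555
```

```bash
python3 - <<'E'
from h import *
im,d,i,C=wristz("w8")
circ(C,d,(.649,-.231),.05,.029,.04); circ(C,d,(.649,-.2307),.06,.014,.024);circ(C,d,(.499,-.288),.03,.05,.07)
E
```

```text
tcp [ 0.6546 -0.2338  0.1434] clk 11.7167 w 0.0555
table bias 0.0005 202290
1609 centre 649.4 -230.8 r 18.1 mid [ 649.3 -230.2   33.3] z10/90 [0.0332 0.0353]
2379 centre 649.3 -230.2 r 30.0 mid [ 649.3 -229.8   19.1] z10/90 [0.0192 0.0213]
1150 centre 500.0 -289.6 r 14.7 mid [ 500.  -289.    55.1] z10/90 [0.0536 0.0592]
```

View pics/w8.png

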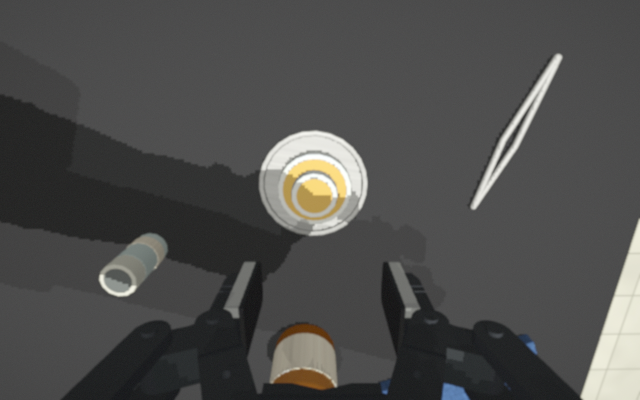

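Small dish lies centred on the large one (view: dishes at (314,185)). Now the vial at (500,-289) mm.

Request:
play_rows --moves '[[0.3, [-0.8, -2, 0], [0, 0, 0]], [0.3, [-1.2, -3.4, 0], [0, 0, 0]], [0.3, [-1.2, -3.4, 0], [0, 0, 0]], [0.3, [-1.2, -3.4, 0], [0, 0, 0]], [0.3, [-1.2, -3, 0], [0, 0, 0]], [0.3, [0, 0, 1], [0, 0, 0]], [0.3, [0, 0, 0], [0, 0, 0]]]'

```text
clock: 12.35
eef_pos: [0.4957, -0.288, 0.1221]
tool_rot: [0.709, 0.705, -0.0, -0.002]
ft_force: [-0.2, 0.3, -0.2]
grip_width: 0.0553
```

```bash
python3 - <<'E'
from h import *
im,d,i,C=wristz()
circ(C,d,(.499,-.288),.03,.05,.07); print(bot.get_obs()["eef_pos"])
E
```

```text
tcp [ 0.4957 -0.288   0.1221] clk 12.35 w 0.0553
table bias 0.0005 203622
1406 centre 499.3 -289.4 r 14.1 mid [ 499.4 -289.    55.4] z10/90 [0.0566 0.0592]
[ 0.49719501 -0.28778296  0.12263605]
```

Request:
play_rows --moves '[[0.3, [-0.1, 0.3, 1], [0, 0, 0]], [0.3, [0, 0, 3], [0, 0, 0]], [0.3, [0, 0, 3], [0, 0, 0]], [0.3, [0, 0, 1.8], [0, 0, 0]], [0.3, [0, 0, 0], [0, 0, 0]], [-1, [0, 0, 0], [0, 0, 0]], [-1, [0, 0, 0], [0, 0, 0]], [-1, [0, 0, 0], [0, 0, 0]], [-1, [0, 0, 0], [0, 0, 0]], [-1, [0, 0, 0], [0, 0, 0]], [-1, [0, 0, 0], [0, 0, 0]]]'

```text
clock: 13.32
eef_pos: [0.5021, -0.2894, 0.0368]
tool_rot: [0.708, 0.706, 0.0, 0.001]
ft_force: [0.5, -0.3, 2.0]
grip_width: 0.026
```

Request:
play_rows --moves '[[-1, [0, 0, -1.5], [0, 0, 0]], [-1, [0, 0, -2.5], [0, 0, 0]], [-1, [0, 0, -2.5], [0, 0, 0]], [-1, [0, 0, 0], [0, 0, 0]]]'

```text
clock: 13.65
eef_pos: [0.5044, -0.291, 0.1064]
tool_rot: [0.708, 0.706, 0.001, 0.005]
ft_force: [1.6, -0.9, -0.6]
grip_width: 0.0261
```

```bash
python3 - <<'E'
from h import *
im,d,i,C=wristz("w9")
t=bot.get_obs()["eef_pos"]
circ(C,d,t[:2],.013,.1); print(t)
E
```

```text
tcp [ 0.5044 -0.291   0.1064] clk 13.65 w 0.0261
table bias 0.0006 198578
4753 centre 503.5 -290.5 r 13.0 mid [ 503.9 -289.9  143.2] z10/90 [0.1136 0.1822]
[ 0.50348772 -0.29047049  0.10426829]
```

View pics/w9.png

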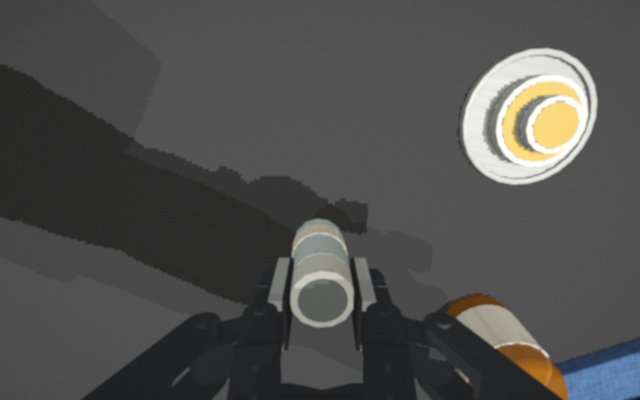

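Request:
play_rows --moves '[[-1, [2, 1, 0], [0, 0, 0]], [-1, [3.4, 1.8, 0], [0, 0, 0]], [-1, [3.6, 2, 0], [0, 0, 0]], [-1, [3.6, 2, 0], [0, 0, 0]], [-1, [3.6, 2, 0], [0, 0, 0]], [-1, [3.6, 2, 0], [0, 0, 0]], [-1, [3.6, 2, 0], [0, 0, 0]], [-1, [2.7, 1.4, 0], [0, 0, 0]], [-1, [0, 0, 0], [0, 0, 0]], [-1, [0, 0, 0], [0, 0, 0]]]'

```text
clock: 14.53
eef_pos: [0.6436, -0.0263, 0.0992]
tool_rot: [0.707, 0.708, -0.001, -0.001]
ft_force: [-0.2, -0.6, -0.3]
grip_width: 0.0259
```

```bash
cat >> h.py <<'E'
def rack(C,d):
    m=((d>0)&(np.hypot(C[...,0]-.643,C[...,1])<.085)&(C[...,2]>.018)&(C[...,2]<.03)).astype(np.uint8)
    n,L,s,_=cv2.connectedComponentsWithStats(m)
    m=L==1+np.argmax(s[1:,4]); q=C[m]
    r=cv2.minAreaRect((q[:,:2]*1000).astype(np.float32)); print("rack",r,len(q))
E
python3 - <<'E'
from h import *
im,d,i,C=wristz("w10")
t=bot.get_obs()["eef_pos"];print(t)
circ(C,d,t[:2],.02,.1,.16); rack(C,d)
E
```

```text
tcp [ 0.6436 -0.0263  0.0992] clk 14.5333 w 0.0259
table bias 0.0006 175102
[ 0.64293244 -0.0277558   0.09930055]
6638 centre 643.0 -26.7 r 19.4 mid [642.9 -25.9 128.7] z10/90 [0.1094 0.138 ]
rack ((644.1402587890625, -3.600238800048828), (56.193092346191406, 115.7774887084961), 6.21746301651001) 4140
```

View pics/w10.png

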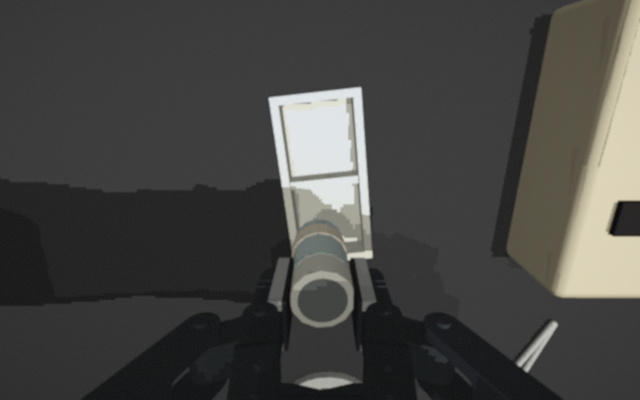

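Request:
play_rows --moves '[[-1, [-0.3, 0.4, 0.5], [0, 0, 0]], [-1, [0, 0, 2], [0, 0, 0]], [-1, [0, 0, 2], [0, 0, 0]], [-1, [0, 0, 1], [0, 0, 0]], [-1, [0, 0, 0], [0, 0, 0]], [-1, [0, 0, 0], [0, 0, 0]]]'

```text
clock: 15.08
eef_pos: [0.6469, -0.0326, 0.045]
tool_rot: [0.708, 0.706, -0.001, -0.001]
ft_force: [0.2, 0.8, -0.7]
grip_width: 0.026
```

```bash
python3 - <<'E'
from h import *
im,d,i,C=wristz()
t=bot.get_obs()["eef_pos"];print(t, bot.get_obs()["ft_force"])
m=(d>0)&(abs(C[...,0]-t[0])<.008)&(abs(C[...,1]-t[1])<.010)&(C[...,2]<.09)
print(np.percentile(C[...,2][m],[10,50,90,97]),m.sum())
E
```

```text
tcp [ 0.6469 -0.0326  0.045 ] clk 15.0833 w 0.026
table bias 0.0006 182635
[ 0.64786282 -0.03231249  0.04603936] [0.41387008 0.49885685 0.01847878]
[0.06617357 0.06766287 0.06837135 0.06868705] 1784
```

Request:
play_rows --moves '[[-1, [0.2, 0, 0.3], [0, 0, 0]], [-1, [0, 0, 0.12], [0, 0, 0]], [-1, [0, 0, 0], [0, 0, 0]], [-0.4, [0, 0, 0], [0, 0, 0]], [0, [0, 0, 0], [0, 0, 0]], [0, [0, 0, 0], [0, 0, 0]], [0, [0, 0, 0], [0, 0, 0]], [0, [0, 0, -1], [0, 0, 0]], [0, [0, 0, -3], [0, 0, 0]], [0, [0, 0, -3], [0, 0, 0]], [0, [0, 0, -1], [0, 0, 0]], [0, [0, 0, 0], [0, 0, 0]]]'

```text
clock: 16.13
eef_pos: [0.6507, -0.0294, 0.1265]
tool_rot: [0.708, 0.706, 0.003, 0.003]
ft_force: [0.2, -0.5, -0.2]
grip_width: 0.0429
```

```bash
python3 - <<'E'
from h import *
im,d,i,C=wristz()
t=bot.get_obs()["eef_pos"];print(t, bot.get_obs()["ft_force"])
circ(C,d,(.647,-.03),.03,.058,.08)
E
```

```text
tcp [ 0.6507 -0.0294  0.1265] clk 16.1333 w 0.0429
table bias 0.0006 171553
[ 0.64919774 -0.02936255  0.12375806] [-0.065144    0.19598265 -1.16599735]
1358 centre 646.6 -29.2 r 14.0 mid [646.5 -28.8  61.8] z10/90 [0.0621 0.0642]
```

Request:
play_rows --moves '[[0.3, [2.5, -2, 0], [0, 0, 0]], [0.3, [3, -2.7, 0], [0, 0, 0]], [0.3, [3, -2.7, 0], [0, 0, 0]], [0.3, [3, -2.7, 0], [0, 0, 0]], [0.3, [3, -2.7, 0], [0, 0, 0]], [0.3, [2.5, -2.1, 0], [0, 0, 0]], [0.3, [0, 0, 0], [0, 0, 0]], [0.3, [0, 0, 0], [0, 0, 0]]]'

```text
clock: 16.85
eef_pos: [0.4969, 0.1418, 0.12]
tool_rot: [0.707, 0.708, -0.001, -0.001]
ft_force: [0.3, -1.4, 0.4]
grip_width: 0.0557
```

```bash
python3 - <<'E'
from h import *
im,d,i,C=wristz()
circ(C,d,(.4985,.141),.03,.05,.07); print(bot.get_obs()["eef_pos"])
circ(C,d,(.500,.304),.03,.05,.07)
E
```

```text
tcp [0.4969 0.1418 0.12  ] clk 16.85 w 0.0557
table bias 0.0007 42123
1424 centre 498.3 138.9 r 14.1 mid [498.3 139.3  55.2] z10/90 [0.0566 0.0591]
[0.49822069 0.14109286 0.12033695]
few
```

Request:
play_rows --moves '[[0.3, [-0.2, 0.1, 1], [0, 0, 0]], [0.3, [0, 0, 3], [0, 0, 0]], [0.3, [0, 0, 3], [0, 0, 0]], [0.3, [0, 0, 1.6], [0, 0, 0]], [0.3, [0, 0, 0], [0, 0, 0]], [-1, [0, 0, 0], [0, 0, 0]], [-1, [0, 0, 0], [0, 0, 0]], [-1, [0, 0, 0], [0, 0, 0]], [-1, [0, 0, 0], [0, 0, 0]], [-1, [0, 0, 0], [0, 0, 0]], [-1, [0, 0, 0], [0, 0, 0]]]'

```text
clock: 17.82
eef_pos: [0.5007, 0.1391, 0.0362]
tool_rot: [0.708, 0.706, 0.001, 0.0]
ft_force: [0.2, -0.3, 0.5]
grip_width: 0.0261
```

Request:
play_rows --moves '[[-1, [0, 0, -1.5], [0, 0, 0]], [-1, [0, 0, -2.5], [0, 0, 0]], [-1, [0, 0, -2.5], [0, 0, 0]], [-1, [0, 0, 0], [0, 0, 0]]]'

```text
clock: 18.15
eef_pos: [0.5036, 0.1401, 0.1057]
tool_rot: [0.708, 0.706, 0.004, 0.002]
ft_force: [0.9, -0.0, -0.3]
grip_width: 0.0262
```

Request:
play_rows --moves '[[-1, [-1.2, 1.5, 0], [0, 0, 0]], [-1, [-2.2, 2.6, 0], [0, 0, 0]], [-1, [-2.3, 2.8, 0], [0, 0, 0]], [-1, [-2.3, 2.8, 0], [0, 0, 0]], [-1, [-2.3, 2.8, 0], [0, 0, 0]], [-1, [-1.2, 1.6, 0], [0, 0, 0]], [-1, [0, 0, 2], [0, 0, 0]], [-1, [0, 0, 0], [0, 0, 0]], [-1, [0, 0, 0], [0, 0, 0]]]'

```text
clock: 18.9
eef_pos: [0.639, 0.0236, 0.0786]
tool_rot: [0.708, 0.706, -0.002, -0.002]
ft_force: [-1.1, -0.2, 1.0]
grip_width: 0.0259
```

```bash
python3 - <<'E'
from h import *
im,d,i,C=wristz()
t=bot.get_obs()["eef_pos"];print(t, bot.get_obs()["ft_force"])
m=(d>0)&(abs(C[...,0]-t[0])<.008)&(abs(C[...,1]-t[1])<.010)&(C[...,2]<t[2]+.04)
print(np.percentile(C[...,2][m],[10,50,90,97]),m.sum()); rack(C,d)
E
```

```text
tcp [0.639  0.0236 0.0786] clk 18.9 w 0.0259
table bias 0.0006 182260
[0.639591   0.02401747 0.07974302] [-0.46409144  1.09598172  0.51927226]
[0.00503299 0.10088451 0.10176456 0.10210451] 2100
rack ((641.216796875, 23.46023178100586), (56.13486862182617, 62.290523529052734), 6.1851983070373535) 2390
```

Request:
play_rows --moves '[[-1, [0, 0.1, 1.5], [0, 0, 0]], [-1, [0, 0, 1.4], [0, 0, 0]], [-1, [0, 0, 0.5], [0, 0, 0]], [-1, [0, 0, 0], [0, 0, 0]], [-1, [0, 0, 0], [0, 0, 0]]]'

```text
clock: 19.37
eef_pos: [0.6417, 0.0243, 0.0471]
tool_rot: [0.707, 0.707, 0.0, 0.0]
ft_force: [0.5, 0.1, -1.0]
grip_width: 0.026
```

```bash
python3 - <<'E'
from h import *
im,d,i,C=wristz()
t=bot.get_obs()["eef_pos"];print(t, bot.get_obs()["ft_force"])
m=(d>0)&(abs(C[...,0]-t[0])<.008)&(abs(C[...,1]-t[1])<.010)&(C[...,2]<t[2]+.04)
print(np.percentile(C[...,2][m],[10,50,90,97]),m.sum())
E
```

```text
tcp [0.6417 0.0243 0.0471] clk 19.3667 w 0.026
table bias 0.0006 44894
[0.64225899 0.02419073 0.04760329] [-0.16842074 -0.230613   -0.95978609]
[0.06863411 0.06955996 0.07032477 0.07061212] 1655
```

Request:
play_rows --moves '[[-1, [0, 0, 0.4], [0, 0, 0]], [-1, [0, 0, 0.18], [0, 0, 0]], [-1, [0, 0, 0], [0, 0, 0]], [-0.4, [0, 0, 0], [0, 0, 0]], [0, [0, 0, 0], [0, 0, 0]], [0, [0, 0, 0], [0, 0, 0]], [0, [0, 0, 0], [0, 0, 0]], [0, [0, 0, -1], [0, 0, 0]], [0, [0, 0, -3], [0, 0, 0]], [0, [0, 0, -3], [0, 0, 0]], [0, [0, 0, -1], [0, 0, 0]], [0, [0, 0, 0], [0, 0, 0]]]'

```text
clock: 20.42
eef_pos: [0.6447, 0.0238, 0.1255]
tool_rot: [0.708, 0.706, 0.003, 0.003]
ft_force: [0.2, -0.4, -0.5]
grip_width: 0.0423
```

```bash
python3 - <<'E'
from h import *
im,d,i,C=wristz("w11")
t=bot.get_obs()["eef_pos"];print(t)
circ(C,d,(.641,.0245),.025,.058,.08);circ(C,d,(.6466,-.029),.025,.058,.08)
circ(C,d,(.619,.228),.045,.015,.026)
E
```

```text
tcp [0.6447 0.0238 0.1255] clk 20.4167 w 0.0423
table bias 0.0006 179051
[0.64321154 0.02371227 0.12279572]
1380 centre 639.3 24.0 r 14.1 mid [639.4  24.5  61.9] z10/90 [0.0621 0.0642]
1153 centre 646.6 -29.2 r 14.2 mid [646.6 -28.9  61.6] z10/90 [0.0617 0.0641]
few
```

Request:
play_rows --moves '[[0.3, [2.5, -1.3, 0], [0, 0, 0]], [0.3, [3.6, -1.9, 0], [0, 0, 0]], [0.3, [3.7, -1.9, 0], [0, 0, 0]], [0.3, [3.7, -1.9, 0], [0, 0, 0]], [0.3, [3.7, -1.9, 0], [0, 0, 0]], [0.3, [3.7, -1.9, 0], [0, 0, 0]], [0.3, [3.7, -1.9, 0], [0, 0, 0]], [0.3, [3.2, -1.5, 0], [0, 0, 0]], [0.3, [0, 0, 0], [0, 0, 0]], [0.3, [0, 0, 0], [0, 0, 0]]]'

```text
clock: 21.3
eef_pos: [0.4981, 0.3032, 0.1186]
tool_rot: [0.706, 0.708, -0.002, -0.0]
ft_force: [-0.7, 0.4, -0.5]
grip_width: 0.0555
```

```bash
python3 - <<'E'
from h import *
im,d,i,C=wristz("w12")
print(bot.get_obs()["eef_pos"])
circ(C,d,(.500,.304),.03,.05,.07);circ(C,d,(.500,.304),.04,.015,.026);circ(C,d,(.44,.238),.03,.05,.07)
circ(C,d,(.619,.228),.045,.015,.026)
E
```

```text
tcp [0.4981 0.3032 0.1186] clk 21.3 w 0.0555
table bias 0.0007 36002
[0.49900077 0.30192577 0.11885424]
1601 centre 499.6 305.0 r 15.0 mid [499.5 305.3  54.4] z10/90 [0.055  0.0571]
862 centre 499.6 305.2 r 20.8 mid [499.4 310.8  20.7] z10/90 [0.0197 0.0249]
42 centre 453.1 235.3 r 6.7 mid [453.3 235.2  53.5] z10/90 [0.0525 0.0565]
1363 centre 619.6 227.4 r 35.4 mid [619.3 227.8  18. ] z10/90 [0.0161 0.0203]
```

View pics/w12.png

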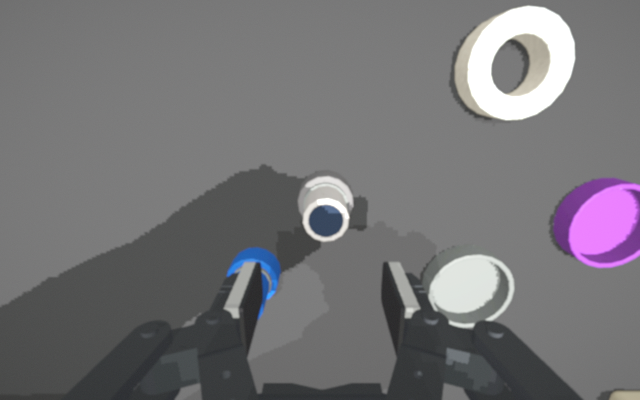

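The grey eyepiece with its dark lens is at (325,215); the blue look-alike is at (253,280) and the grey cup at (470,287). Descending.

Request:
play_rows --moves '[[0.3, [0.3, 0.1, 1], [0, 0, 0]], [0.3, [0, 0, 3], [0, 0, 0]], [0.3, [0, 0, 3], [0, 0, 0]], [0.3, [0, 0, 1.7], [0, 0, 0]], [0.3, [0, 0, 0], [0, 0, 0]], [-1, [0, 0, 0], [0, 0, 0]], [-1, [0, 0, 0], [0, 0, 0]], [-1, [0, 0, 0], [0, 0, 0]], [-1, [0, 0, 0], [0, 0, 0]], [-1, [0, 0, 0], [0, 0, 0]], [-1, [0, 0, 0], [0, 0, 0]]]'

```text
clock: 22.27
eef_pos: [0.502, 0.3053, 0.0346]
tool_rot: [0.708, 0.706, 0.001, 0.0]
ft_force: [-0.1, -0.4, 1.0]
grip_width: 0.0282
```

Request:
play_rows --moves '[[-1, [0, 0, -1.5], [0, 0, 0]], [-1, [0, 0, -2.5], [0, 0, 0]], [-1, [0, 0, -2.5], [0, 0, 0]], [-1, [0, 0, 0], [0, 0, 0]]]'

```text
clock: 22.6
eef_pos: [0.5045, 0.307, 0.1044]
tool_rot: [0.708, 0.706, 0.005, 0.001]
ft_force: [1.0, -0.6, 0.4]
grip_width: 0.0281
```

Request:
play_rows --moves '[[-1, [-1, 1.5, 0], [0, 0, 0]], [-1, [-1.8, 2.7, 0], [0, 0, 0]], [-1, [-2, 3, 0], [0, 0, 0]], [-1, [-2, 3, 0], [0, 0, 0]], [-1, [-1, 1.7, 0], [0, 0, 0]], [-1, [0, 0, 2], [0, 0, 0]], [-1, [0, 0, 0], [0, 0, 0]], [-1, [0, 0, 0], [0, 0, 0]]]'

```text
clock: 23.27
eef_pos: [0.6185, 0.2261, 0.0768]
tool_rot: [0.708, 0.706, -0.002, -0.001]
ft_force: [0.0, -0.1, -0.4]
grip_width: 0.0279
```

```bash
python3 - <<'E'
from h import *
im,d,i,C=wristz("w13")
t=bot.get_obs()["eef_pos"];print(t)
m=(d>0)&(abs(C[...,0]-t[0])<.013)&(abs(C[...,1]-t[1])<.013)&(C[...,2]<t[2]+.04)&(C[...,2]>t[2])
print(np.percentile(C[...,2][m],[10,50,90,97]),m.sum())
circ(C,d,(.619,.228),.045,.012,.026)
E
```

```text
tcp [0.6185 0.2261 0.0768] clk 23.2667 w 0.0279
table bias 0.0007 35304
[0.61905936 0.22676162 0.07793353]
[0.09111716 0.09848488 0.09959108 0.10915109] 3936
1762 centre 619.8 227.1 r 34.9 mid [619.6 233.9  16.7] z10/90 [0.0152 0.0204]
```

View pics/w13.png

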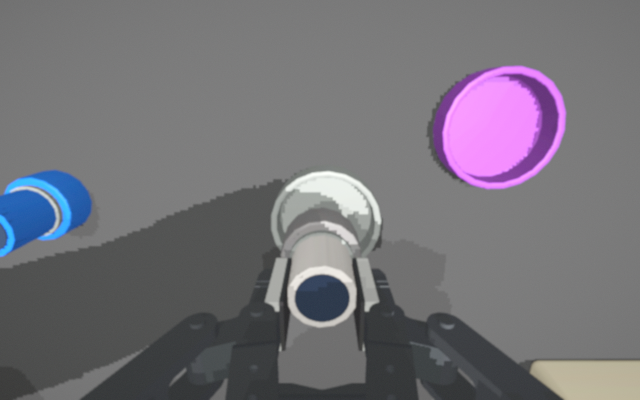

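Eyepiece held upright at (322,295), lined up over the grey cup at (326,215).

Request:
play_rows --moves '[[-1, [0, 0.1, 1.5], [0, 0, 0]], [-1, [0, 0, 1.4], [0, 0, 0]], [-1, [0, 0, 0.5], [0, 0, 0]], [-1, [0, 0, 0], [0, 0, 0]], [-1, [0, 0, 0], [0, 0, 0]]]'

```text
clock: 23.73
eef_pos: [0.621, 0.2274, 0.0453]
tool_rot: [0.707, 0.707, 0.0, 0.0]
ft_force: [-0.7, 0.8, -0.1]
grip_width: 0.0282
```

```bash
python3 - <<'E'
from h import *
im,d,i,C=wristz()
t=bot.get_obs()["eef_pos"];print(t, bot.get_obs()["ft_force"])
m=(d>0)&(abs(C[...,0]-t[0])<.010)&(abs(C[...,1]-t[1])<.010)&(C[...,2]<t[2]+.035)&(C[...,2]>t[2]+.01)
print(np.percentile(C[...,2][m],[10,50,90]),m.sum())
E
```

```text
tcp [0.621  0.2274 0.0453] clk 23.7333 w 0.0282
table bias 0.0007 33440
[0.62149901 0.22741438 0.0457738 ] [-0.26084922  0.31292209 -0.36837553]
[0.06643048 0.06718028 0.06790545] 1994
```

Request:
play_rows --moves '[[-1, [0, -0.1, 0.4], [0, 0, 0]], [-1, [0, 0, 0.25], [0, 0, 0]], [-1, [0, 0, 0], [0, 0, 0]], [-0.4, [0, 0, 0], [0, 0, 0]], [0, [0, 0, 0], [0, 0, 0]], [0, [0, 0, 0], [0, 0, 0]], [0, [0, 0, 0], [0, 0, 0]], [0, [0, 0, -1], [0, 0, 0]], [0, [0, 0, -3], [0, 0, 0]], [0, [0, 0, -3], [0, 0, 0]], [0, [0, 0, -3], [0, 0, 0]], [0, [0, 0, 0], [0, 0, 0]]]'

```text
clock: 24.78
eef_pos: [0.6242, 0.2281, 0.1469]
tool_rot: [0.708, 0.706, 0.006, 0.003]
ft_force: [0.5, 0.2, 1.2]
grip_width: 0.0427
```

Request:
play_rows --moves '[[0, [0, -2.5, -1], [0, 0, 0]], [0, [0, -3, -1], [0, 0, 0]], [0, [0, -3, 0], [0, 0, 0]], [0, [0, -3, 0], [0, 0, 0]], [0, [0, -3, 0], [0, 0, 0]], [0, [0, -3, 0], [0, 0, 0]], [0, [0, 0, 0], [0, 0, 0]], [0, [0, 0, 0], [0, 0, 0]]]'

```text
clock: 25.45
eef_pos: [0.444, 0.2271, 0.159]
tool_rot: [0.707, 0.707, 0.0, 0.0]
ft_force: [1.3, 0.5, -0.4]
grip_width: 0.0428
```

```bash
python3 - <<'E'
from h import *
im,d=bot.camera("top"); i=bot.camera_info("top"); C=cloud(i,d)
for n,p,r,z in [("eye",(.6195,.2275),.03,.05),("va",(.6395,.024),.025,.05),("vb",(.6466,-.029),.025,.05),("small",(.649,-.23),.04,.029),("large",(.649,-.23),.05,.014),("tape",(.624,.4),.06,.018),("bottle",(.637,-.402),.05,.1),("blue",(.44,.238),.03,.045)]:
    print(n,end=" ");circ(C,d,p,r,z)
s,_=bot.camera("scene"); cv2.imwrite("pics/end.png",np.vstack([im[130:290,140:520,::-1],s[120:300,140:520,::-1]]).repeat(1,0))
E
```

```text
eye 112 centre 618.1 228.5 r 15.2 mid [617.1 228.5  57.7] z10/90 [0.0561 0.0628]
va 96 centre 637.8 24.6 r 14.0 mid [638.   23.8  59.4] z10/90 [0.058  0.0657]
vb 97 centre 644.5 -27.8 r 14.4 mid [644.3 -28.8  58.6] z10/90 [0.0581 0.0656]
small 138 centre 648.4 -228.6 r 18.1 mid [ 648.  -228.6   34.9] z10/90 [0.0305 0.0368]
large 376 centre 650.0 -233.8 r 34.6 mid [ 648.7 -230.2   26.5] z10/90 [0.0172 0.035 ]
tape 359 centre 623.3 400.0 r 35.3 mid [622.9 398.7  24. ] z10/90 [0.0207 0.0272]
bottle 138 centre 637.1 -401.4 r 16.8 mid [ 636.6 -400.6  114.1] z10/90 [0.103  0.1264]
blue 1297 centre 440.0 238.0 r 30.0 mid [439.9 238.1 336. ] z10/90 [0.5982 0.6158]
```

View pics/end.png

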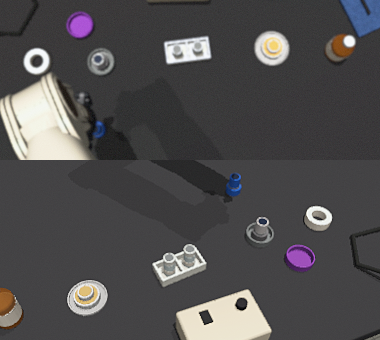

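The final view shows everything placed: dishes stacked in the tray (272,47), vials in the rack (176–198,48), eyepiece in the grey cup (100,61). The bottle and tape haven't moved, and the arm is clear.

```bash
python3 -c "
from workcell import bot
print(bot.job_done())"
```

```text
the job is handed in; nothing more can be done
None
```

The job is done and handed in at about 25.5 s of the 106 s allowed. I placed the items in the order you listed them: large dish, small dish, the two vials, then the eyepiece.

Last checks (positions in mm):
- **Dishes:** the large dish is in the tray, 1–2 mm from its centre. The small dish sits on it less than 1 mm off centre, with its top at about 34 mm, so it lies wholly on the large one.
- **Vials:** one stands in each bay at (639,24) and (647,-29), with tops at about 63 mm, as expected for standing on the rack floor.
- **Eyepiece:** it stands upright, wide end down, in the grey cup at (618,228), with its top at about 60 mm.
- **Left alone:** the bottle and tape roll measured within about 1 mm of where they started.
- **Forces:** readings at the end of each move never passed about 8 N; I did not read them between those points.

Four things disagreed or could not be fully checked:
- **Finger opening:** it read 2–4 mm under the true diameters of what was held.
- **Tool position:** the measured tool position wandered by 2–4 mm, so I corrected from the wrist camera.
- **Large dish, final top view:** its radius read 34.6 mm instead of 30 mm. That fit covered the two stacked dishes together; the earlier close view gave 30.0 mm.
- **Blue look-alike:** the arm hid it in the final top view, so it was not re-measured there. In the scene picture it stands upright, and I never reached for it.

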